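# Pass sealed tubs through the metal detector and crate them

## Task

Collect every sealed tub from the sealer's catch tray, standing them in a row on the floor of the grey carrier that waits at the catch-tray end of the detector lane, then slide the carrier with all of them along the lane under the detector head until it is completely clear on the other side. There, put all the tubs into the blue crate, each standing flat on its floor with the lid up, and slide the empty carrier back under the head until it is completely clear of it at the end where it began. Leave the other things on the table alone.

Things in the scene. Friction and masses are not known exactly. Their poses are not given: they have to be found in the camera images.
- lane: Metal detector: fixed flat white lane 110 mm wide (x), 700 long (y), bridged at its middle by a grey head. Origin: centre of its underside, on the table; y runs along it from the catch-tray end (-y) to the crate end (+y), z up. Deck top at z = 20. Steel guide strips at |x| = 37.5 to 43.5, up to z = 30, keep the carrier straight; stop strips (to z = 32) at |y| = 344 to 350.
- head_underside (a point): Centre of the underside of the detector head, 105 mm above the table, axes as the lane's. The head is a fixed block from here up to 165 above the table, y = -40 to +40 and x = -95 to +95, on pillars at |x| = 62 to 92. The opening is 124 wide and 85 high above the deck: too low for a gripper, so the carrier must be pushed in from one side and pulled out from the other.
- carrier: Loose grey plastic trough on the lane between the guides (3.5 mm play each side), 68 wide (x), 260 long (y), 0.35 kg. Origin: centre of its underside, axes as the lane's. Floor 4 thick, walls 4 thick up to z = 14; inside 60 by 244: room for four tubs in a row along y, 46 sides across. Starts at the lane's -y end. Clear of the head when its origin is over 170 along the lane from the middle; the stops allow 214.
- grip_in (a point): On the carrier: centre of the top edge of the upright grip plate at its -y end (carrier y = -126 mm, z = 58). The plate is 24 wide (x), 8 thick (y), from z = 14 to 58; pinch it across its 24 from above to push or pull.
- grip_out (a point): The same for the like grip plate at the carrier's +y end (y = +126 mm, z = 58).
- catch_tray: Fixed shallow steel tray of the sealing machine, 110 (x) by 340 (y), floor 4 thick, walls 4 thick up to z = 14. Origin: centre of its underside. The machine (240 by 260, 225 high) stands at its -y end, from y = -210, with a small chute above y = -165 to -210 (up to 60 high).
- crate: Fixed shallow blue crate without lid, 150 (x) by 250 (y) by 60 high outside, walls and floor 4 thick. Origin: centre of its underside; room for four tubs, two by two.
- tub1: Sealed rigid white plastic tub with a foil lid, 52 (x) by 46 (y) by 36 high (z), about 0.12 kg. Origin: centre of its underside, z towards the lid. Starts upright in the catch tray, its 46 side roughly along the tray's x; two to four tubs are present.
- tub2: Sealed rigid white plastic tub with a foil lid, 52 (x) by 46 (y) by 36 high (z), about 0.12 kg. Origin: centre of its underside, z towards the lid. Starts upright in the catch tray, its 46 side roughly along the tray's x; two to four tubs are present.
- tub3: Sealed rigid white plastic tub with a foil lid, 52 (x) by 46 (y) by 36 high (z), about 0.12 kg. Origin: centre of its underside, z towards the lid. Starts upright in the catch tray, its 46 side roughly along the tray's x; two to four tubs are present.
- tub4: Sealed rigid white plastic tub with a foil lid, 52 (x) by 46 (y) by 36 high (z), about 0.12 kg. Origin: centre of its underside, z towards the lid. Starts upright in the catch tray, its 46 side roughly along the tray's x; two to four tubs are present.
- tape_roll: Bystander: clear tape roll lying flat, 72 across, 22 high, origin centre of underside.
- marker: Bystander: black marker pen, 110 by 14 by 14, origin centre of underside.
- check_weight: Bystander: steel cylinder 44 across, 45 high, origin centre of underside.
- scraper: Bystander: spatula 200 long, lying beyond the crate's +y side, origin at its underside.
There are look-alikes about, which are no part of the job. Leave any black or green look-alike of the tub1 alone.

How it is judged:
By the outcome, as a careful person would: the job done as asked, in the order asked, and still so for the second after the job is handed in, with the robot touching nothing.
Of tub1, tub2, tub3, tub4 only 2 to 4 are there at a start; the rules pass over those that are not, and their reading is None.
At some moment in a run one of tub1, tub2, tub3, tub4 may be knocked a few centimetres aside while the robot is not near it.
Once in a run the grip may slacken for a moment while it holds something.
It also fails if it takes over 210 s, if anything falls off the work surface, if the arm or the gripper's body presses on something with over 40 N, if the wrist force passes 120 N, or if a joint passes its speed limit or range.

## Robot

A 6-joint arm with a two-finger parallel gripper is mounted at the origin on the work surface. World frame = base frame: x ahead of the robot, y to its left, z up, the work surface at z = 0. Lengths are in m, angles in rad, forces in N, time in s.
With the tool pointing down it reaches from about 0.25 to 0.775 m from the base axis. Payload 4 kg.
Tool frame: the origin (TCP) lies at the very end of the fingers, on their centre line; the grasp point (between the pads) lies 19 mm behind it; z points along the fingers, y is the direction in which the jaws open and shut (so a half turn about z gives the same grasp; the last joint's range is limited). The gripper opens to 94 mm and grips with 3 to 60 N. Pads are 16 mm wide; open, the fingers measure 119 mm over their backs; the gripper's body (75 mm by 177 mm) begins 78 mm behind the grasp point.
Start: joints at [-1.262, 0.087, 1.371, -0, 1.684, -0.103], TCP at [0.22, -0.504, 0.206] pointing down, gripper open.
Joint ranges: [-3.1, 3.1], [-0.76, 2.03], [0.27, 2.55], [-1.08, 4.22], [0.17, 2.65], [-2.57, 2.57]. Speed limits (rad/s): [2.79, 2.79, 3.14, 3.14, 3.14, 3.14].

## Interface

Orientations are given as [roll, pitch, yaw] about the fixed x, y, z axes, in that order (R = Rz(yaw) Ry(pitch) Rx(roll)).
In Python, from bench import robot, snapshot, calibration gives the robot as it stands. The module is installed in compiled form; this text tells all that it offers.
- The arm moves only by the tool servo_tool, never from a script. Its argument "series" is text: rows parted by semicolons, each of 5 numbers parted by spaces: the closure, from -1 (fully open) to 1 (shut), then the shift along the tool's x, y, z in cm, then the turn about the tool's z in rad. A call has 1 to 20 rows; each row is the pose to reach, as a shift and turn from the pose commanded when the call began, along the tool's axes at that moment; what a row does not reach only later rows make up. A row lasts 1/12 s, in which the tool goes at most 41.7 mm and 7.16 degrees, less where a joint would pass 70% of its speed; a pose out of reach is approached as far as the arm can. A call with a gripper value outside its range is refused whole. The fingers move at their own pace and stop on an object; the grip force is fixed at half the most. Time passes only in rows, so rows that repeat a pose let the fingers close. It gives the time, the measured TCP pose, the force and the opening at its end, in the units of the state.
- robot.get_obs(): the state, without advancing time (a new reading comes with each control period).
- snapshot(name): name is "side" or "top" or "wrist"; returns (picture, depth): 384x512x3 uint8, red, green, blue; 384x512 float32, m along the optical axis (not along the pixel's ray), 0 where there is no reading.
- calibration(name): a dict with "fx", "fy", "cx", "cy" (pixels), "rvec" (rotation vector, rad) and "tvec" (3), from world to camera coordinates, as OpenCV has them; the wrist camera has in their place "tool_from_camera" (4x4, takes a point from camera to tool coordinates, whose origin is the TCP and whose axes are the flange's). Camera axes: x right, y down, z forward; pixel columns grow to the right and rows downward; lengths in m; the calibration is good to about 2 mm. A picture is of the moment at which its call begins: read the wrist's pose just before it. calibration takes no time and is no camera call.
- robot.close_job(): hands the job in, once; it reports no verdict.
The state is a dict: "time": time; "joint_positions": joint angles; "qvel": joint speeds; "joint_torque": joint torques, N m; "tool_pos": TCP position; "ee_rot": TCP orientation; "wrist_force": force on the tool from outside, world axes, zero at the start; "wrist_torque": the same for the moment, N m; "width": finger opening in m.
Only numpy, scipy, OpenCV 4.12 (cv2) and the standard library are available. Lean on these libraries where they do the work, as an engineer would, in place of code of your own. Each camera call takes 0.05 s, during which the arm holds its last target. There are 200 camera calls.

## Working session

There is one attempt and no reset: what is moved stays moved. The work goes in short steps, Python scripts to look and compute and a tool call to move; the robot and the scene stay as the last step left them, time stands still between calls to the robot, and variables do not carry over. Pictures are saved under pics/ and viewed, about 12 in all and at most 16, crops included, and the job is handed in when it is done.

Besides the shell and the picture viewer there is one more tool, called after "Request:" as name(argument=value, ...) on one line, values as JSON. servo_tool: Moves the arm, as the interface text tells. Its arguments: {"type":"object","properties":{"series":{"type":"string"}},"required":["series"]}

```bash
mkdir -p pics
cat > h.py <<'E'
import numpy as np, cv2
from bench import robot, snapshot, calibration
from scipy.spatial.transform import Rotation as R
def cam(name):
    c=calibration(name)
    K=np.array([[c["fx"],0,c["cx"]],[0,c["fy"],c["cy"]],[0,0,1]])
    if name=="wrist":
        o=robot.get_obs(); T=np.eye(4)
        e=np.array(o["ee_rot"]); T[:3,:3]=R.from_euler("xyz",e).as_matrix() if e.size==3 else e
        T[:3,3]=o["tool_pos"]; T=T@np.array(c["tool_from_camera"])
    else:
        M=np.eye(4); M[:3,:3]=cv2.Rodrigues(np.array(c["rvec"],float))[0]; M[:3,3]=np.ravel(c["tvec"]); T=np.linalg.inv(M)
    return K,T
def snap(name,fn=None):
    K,T=cam(name); p,d=snapshot(name)
    if fn: cv2.imwrite("pics/"+fn+".png",p[:,:,::-1]); np.savez("pics/"+fn+".npz",K=K,T=T,d=d,p=p)
    return K,T,p,d
def cloud(K,T,d):
    v,u=np.indices(d.shape); P=np.stack([(u-K[0,2])/K[0,0]*d,(v-K[1,2])/K[1,1]*d,d],-1)
    return P@T[:3,:3].T+T[:3,3]
def onplane(K,T,u,v,z):
    r=T[:3,:3]@np.array([(u-K[0,2])/K[0,0],(v-K[1,2])/K[1,1],1]); s=(z-T[2,3])/r[2]; return T[:3,3]+s*r
E
python3 - <<'E'
from h import *
o=robot.get_obs(); print(o)
for n in("top","side"):
    K,T,p,d=snap(n,n+"0"); print(n,T[:3,3].round(3),K[0,0])
    a=cv2.resize(p[:,:,::-1],(800,600),interpolation=cv2.INTER_CUBIC); cv2.imwrite(f"pics/{n}0b.png",a)
E
```

```text
{'time': 0.0, 'joint_positions': array([-1.26211710e+00,  8.79555166e-02,  1.37222742e+00, -2.59879455e-05,
        1.68356133e+00, -1.03107063e-01]), 'qvel': array([-1.22686671e-03,  8.55979795e-04,  4.62648616e-04, -1.11039587e-03,
        4.59132807e-04,  3.59874447e-05]), 'joint_torque': array([ 5.85576836e-04, -3.40186715e+01, -3.02422500e+01,  7.18195341e-02,
        3.31847684e-02, -1.68283432e-04]), 'tool_pos': array([ 0.21995788, -0.50352367,  0.20431749]), 'ee_rot': array([-3.13944981e+00, -1.95761782e-04,  4.11783179e-01]), 'wrist_force': array([ 0.1601665 , -0.19896131, -0.46792841]), 'wrist_torque': array([-0.06050204,  0.0424046 ,  0.01806316]), 'width': 0.09403089647254197}
top [0.425 0.048 1.168] 397.29438793342297
side [0.265 1.241 1.053] 494.8959457248151
```

View pics/top0b.png

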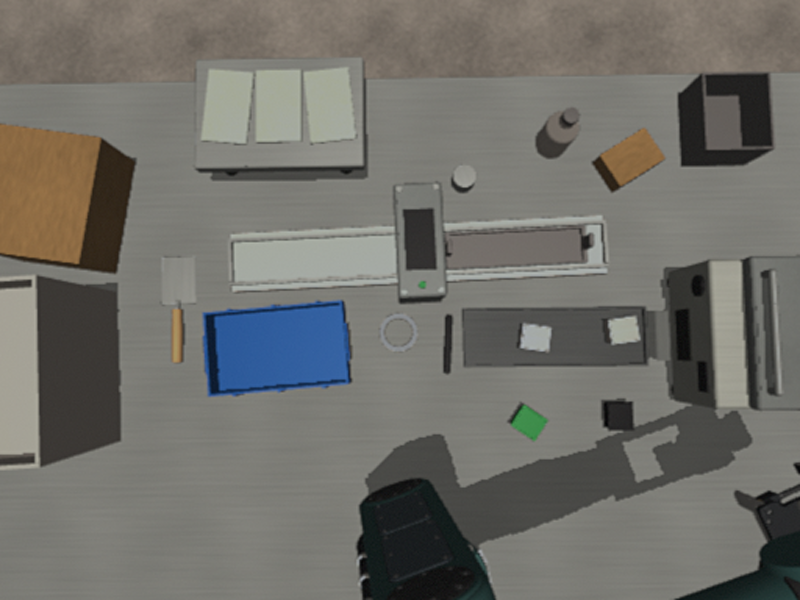

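View pics/side0b.png

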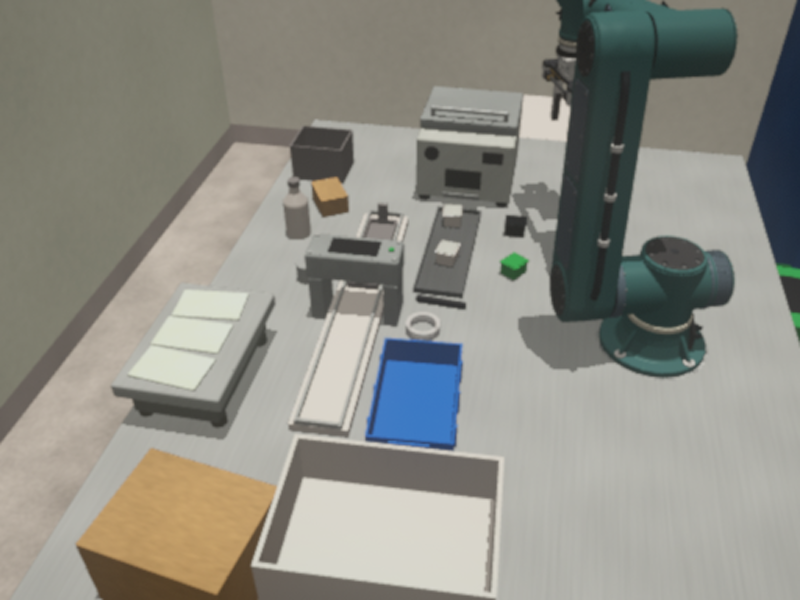

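The top view shows two white tubs at scaled pixels (535,337) and (623,330). The carrier is at the right (-y) end of the lane at (515,248), and the crate is at (277,348). Next I'll measure these.

```bash
python3 - <<'E'
from h import *
def rect(m,K,T,z,lab):
    n,l,s,c=cv2.connectedComponentsWithStats(m.astype(np.uint8))
    for i in range(1,n):
        if s[i,4]<60: continue
        v,u=np.where(l==i)
        P=np.array([onplane(K,T,a,b,z)[:2] for a,b in zip(u,v)],np.float32)
        r=cv2.minAreaRect(P*1000); print(lab,"px",c[i].round(),"rect",np.round(r[0],1),np.round(r[1],1),round(r[2],1),"med",np.round(np.median(P,0)*1000,1),s[i,4])
for n in("top","side"):
    f=np.load(f"pics/{n}0.npz"); K,T,d,p=f["K"],f["T"],f["d"],f["p"].astype(int)
    C=cloud(K,T,d); Z=C[...,2]; x,y=C[...,0],C[...,1]
    h=cv2.cvtColor(f["p"],cv2.COLOR_RGB2HSV)
    w=(p.min(-1)>150)&(Z>.02)&(Z<.06)&(x>.3)&(x<.53)&(y<-.08)
    if n=="top": w&=(x<.49)
    print(n,"z tub",np.median(Z[w&(x<.5)])) 
    rect(w&(x<.48),K,T,.040,"tub")
    b=(h[...,0]>100)&(h[...,0]<125)&(h[...,1]>150)&(x>.25)&(x<.6)&(y>-.1)&(y<.6)
    rect(b&(Z>.05)|(b),K,T,.06,"crate")
    print("crate z pct",np.percentile(Z[b],[5,50,95]))
    # grips
    g=(Z>.055)&(Z<.09)&(x>.45)&(x<.65)&(y<-.03)&(y>-.5)
    for q in [g]:
        nn,l,s,c=cv2.connectedComponentsWithStats(q.astype(np.uint8))
        for i in range(1,nn):
            if s[i,4]>8: print("grip?",c[i].round(1),s[i,4],np.median(C[l==i],0).round(4),C[l==i].min(0).round(3),C[l==i].max(0).round(3))
    # head top
    q=(Z>.15)&(Z<.18)&(x>.4)&(x<.68)&(y>-.1)&(y<.12); rect(q,K,T,.165,"head")
E
python3 - <<'E'
import cv2
a=cv2.imread('pics/top0.png'); cv2.imwrite('pics/c1.png',cv2.resize(a[125:260,125:420],None,fx=2.7,fy=2.7,interpolation=cv2.INTER_CUBIC))
E
```

```text
top z tub 0.04042334773170486
tub px [399. 211.] rect [ 455.4 -355.7] [43.7 47.6] 6.4 med [ 455.3 -355.8] 242
tub px [343. 216.] rect [ 443.8 -195.8] [47.2 43.3] 81.1 med [ 443.4 -195.1] 246
crate px [176. 222.] rect [431.1 270.4] [150.8 256.7] 4.4 med [430.8 271.8] 4803
crate z pct [0.00125869 0.00536628 0.05966974]
grip? [377.6 153.7] 48 [ 0.6149 -0.2907  0.0759] [ 0.603 -0.297  0.055] [ 0.627 -0.289  0.08 ]
grip? [287.6 158.1] 35 [ 0.605  -0.0415  0.0772] [ 0.594 -0.045  0.056] [ 0.616 -0.037  0.082]
grip? [435.9 191.6] 238 [ 0.5063 -0.4487  0.0728] [ 0.45  -0.455  0.055] [ 0.564 -0.444  0.09 ]
head px [269. 157.] rect [594.5  13.9] [173.3  79.5] 2.1 med [593.5  14. ] 2082
side z tub 0.04013997687355575
tub px [289. 134.] rect [ 457.1 -349.9] [42.  50.5] 8.7 med [ 458.6 -351.3] 83
tub px [286. 158.] rect [ 446.  -192.5] [54.4 44.2] 82.1 med [ 445.6 -193. ] 109
crate px [267. 258.] rect [428.8 295.3] [145.  225.6] 3.8 med [424.3 314.4] 2619
crate z pct [0.00096472 0.00485141 0.05891151]
grip? [280.8 113.1] 224 [ 0.5075 -0.4471  0.0721] [ 0.45  -0.461  0.055] [ 0.563 -0.434  0.09 ]
grip? [245.1 132.2] 39 [ 0.6163 -0.2895  0.0674] [ 0.604 -0.299  0.057] [ 0.628 -0.281  0.082]
head px [230. 160.] rect [594.   27.3] [172.9 100.5] 3.5 med [593.   28.2] 981
```

View pics/c1.png

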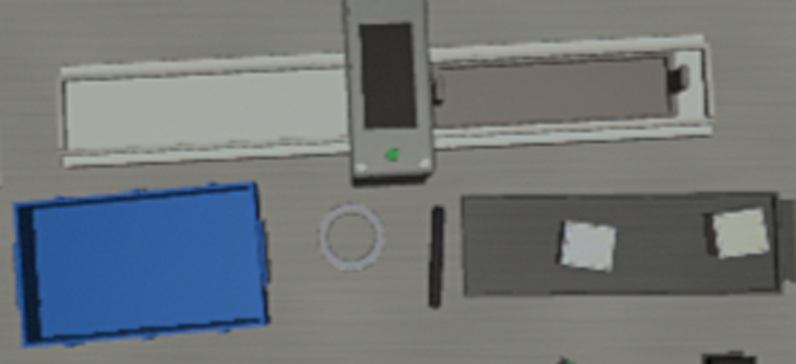

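```bash
cat >> h.py <<'E'
def mv(x,y,z,psi_deg,dz=0):
    o=robot.get_obs(); Rm=R.from_euler("xyz",o["ee_rot"]).as_matrix()
    s=Rm.T@(np.array([x,y,z])-o["tool_pos"])*100
    dpsi=np.radians(psi_deg)-o["ee_rot"][2]
    print("t%.1f shift cm %s turn %.3f  cur %s psi %.1f w %.1f"%(o["time"],s.round(2),-dpsi,np.round(o["tool_pos"],4),np.degrees(o["ee_rot"][2]),o["width"]*1e3))
E
python3 -c "
from h import *
print(np.round(calibration('wrist')['tool_from_camera'],3))
mv(.45,-.25,.30,92.3)"
```

```text
[[-0.001 -0.971 -0.238  0.069]
 [ 1.    -0.    -0.001 -0.001]
 [ 0.001 -0.238  0.971 -0.178]
 [ 0.     0.     0.     1.   ]]
t0.1 shift cm [ 31.23 -14.05  -9.52] turn -1.199  cur [ 0.22   -0.5036  0.2044] psi 23.6 w 94.3
```

Request:
servo_tool(series="-1 0 0 -5 0; -1 0 0 -9.5 0; -1 0 0 -9.5 0; -1 31.2 -14 -9.5 -1.2; -1 31.2 -14 -9.5 -1.2; -1 31.2 -14 -9.5 -1.2; -1 31.2 -14 -9.5 -1.2; -1 31.2 -14 -9.5 -1.2; -1 31.2 -14 -9.5 -1.2; -1 31.2 -14 -9.5 -1.2; -1 31.2 -14 -9.5 -1.2; -1 31.2 -14 -9.5 -1.2; -1 31.2 -14 -9.5 -1.2; -1 31.2 -14 -9.5 -1.2; -1 31.2 -14 -9.5 -1.2; -1 31.2 -14 -9.5 -1.2; -1 31.2 -14 -9.5 -1.2")

```text
time: 1.52
tool_pos: [0.4496, -0.2514, 0.3004]
ee_rot: [-3.141, -0.0, 1.609]
wrist_force: [-0.2, -0.8, -0.3]
width: 0.0937
```

```bash
cat >> h.py <<'E'
def tubs(n,fn=None,ztop=.040,box=(.37,.53,-.47,-.06)):
    K,T,p,d=snap(n,fn); C=cloud(K,T,d); x,y,z=C[...,0],C[...,1],C[...,2]
    m=(p.min(-1)>110)&(abs(z-ztop)<.006)&(x>box[0])&(x<box[1])&(y>box[2])&(y<box[3])
    nn,l,s,c=cv2.connectedComponentsWithStats(m.astype(np.uint8)); out=[]
    for i in range(1,nn):
        if s[i,4]<100: continue
        v,u=np.where(l==i); zt=np.median(z[l==i])
        P=np.array([onplane(K,T,a,b,ztop)[:2] for a,b in zip(u,v)],np.float32)
        (r,wh,a)=cv2.minAreaRect(P*1000)
        if wh[0]>wh[1]: a-=90
        print(n,"tub px",c[i].round(),"xy",np.round(r,1),"size",np.round(wh,1),"short-axis deg",round(a,1),"psi",round(a+90,1),"ztop",round(float(zt)*1000,1),"depth xy",C[l==i].mean(0)[:2].round(4))
    return K,T,p,d
E
python3 - <<'E'
from h import *
mv(.45,-.25,.30,92.3)
K,T,p,d=tubs("wrist","w1")
E
```

```text
t1.5 shift cm [0.14 0.05 0.04] turn -0.002  cur [ 0.4496 -0.2514  0.3004] psi 92.2 w 93.7
wrist tub px [259. 129.] xy [ 446.7 -193.4] size [51.4 45.6] short-axis deg -9.1 psi 80.9 ztop 38.3 depth xy [ 0.4464 -0.1933]
wrist tub px [262. 226.] xy [ 458.  -351.9] size [45.5 51.6] short-axis deg 7.1 psi 97.1 ztop 38.2 depth xy [ 0.458  -0.3524]
wrist tub px [255. 264.] xy [ 447.  -421.3] size [89.6  7.6] short-axis deg -89.6 psi 0.4 ztop 40.1 depth xy [ 0.4484 -0.4211]
```

View pics/w1.png

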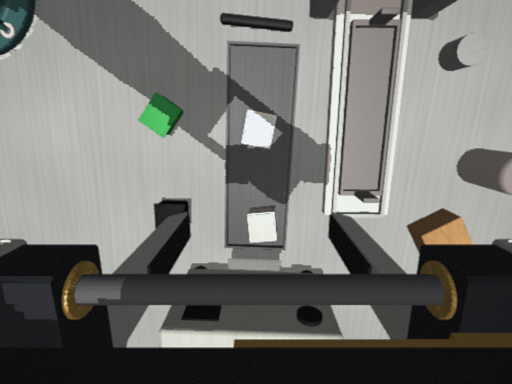

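The wrist view shows tub A at (259,129), tub B at (262,226), and the carrier's grip plates at (385,15) and (370,196). Both tub sizes check out at 46×52. I'll measure the grip plates, then go for tub A.

Run:
```python
from h import *
f=np.load("pics/w1.npz"); C=cloud(f["K"],f["T"],f["d"])
for (u0,u1,v0,v1) in ((350,430,0,40),(330,400,170,215)):
    c=C[v0:v1,u0:u1].reshape(-1,3)
    q=c[(c[:,2]>.070)&(c[:,2]<.09)]; print(len(q),q.mean(0).round(4),q.min(0).round(4),q.max(0).round(4))
mv(.4467,-.1934,.08,80.9); mv(.4467,-.1934,.017,80.9)
```

```text
169 [ 0.608  -0.0389  0.0753] [ 0.5966 -0.0427  0.0701] [ 0.6201 -0.0337  0.0789]
100 [ 0.6167 -0.289   0.0755] [ 0.6056 -0.2932  0.0702] [ 0.6293 -0.2853  0.0777]
t1.6 shift cm [ 5.81 -0.06 22.04] turn 0.198  cur [ 0.4496 -0.2514  0.3004] psi 92.2 w 94.3
t1.6 shift cm [ 5.81 -0.06 28.34] turn 0.198  cur [ 0.4496 -0.2514  0.3004] psi 92.2 w 94.3
```

Request:
servo_tool(series="-0.5 5.8 -0.05 4 0.2; -0.5 5.8 -0.05 8 0.2; -0.5 5.8 -0.05 12 0.2; -0.5 5.8 -0.05 16 0.2; -0.5 5.8 -0.05 20 0.2; -0.5 5.8 -0.05 22 0.2; -0.5 5.8 -0.05 22 0.2; -0.5 5.8 -0.05 22 0.2")

```text
time: 2.23
tool_pos: [0.4457, -0.1926, 0.0792]
ee_rot: [-3.138, -0.001, 1.41]
wrist_force: [-0.2, -0.9, 0.5]
width: 0.0704
```

Run:
```python
from h import *
mv(.4467,-.1934,.017,80.9); tubs("wrist")
```

```text
t2.2 shift cm [-0.07  0.14  6.22] turn -0.001  cur [ 0.4457 -0.1926  0.0792] psi 80.8 w 70.4
wrist tub px [261. 208.] xy [ 446.5 -192.6] size [50.  45.1] short-axis deg -9.2 psi 80.8 ztop 38.3 depth xy [ 0.4465 -0.1924]
```

Request:
servo_tool(series="-0.5 0 0.1 2 0; -0.5 0 0.1 4 0; -0.5 0 0.1 5.5 0; -0.5 0 0.1 6.2 0; -0.5 0 0.1 6.2 0; -0.5 0 0.1 6.2 0; 1 0 0.1 6.2 0; 1 0 0.1 6.2 0; 1 0 0.1 6.2 0; 1 0 0.1 6.2 0; 1 0 0.1 6.2 0; 1 0 0.1 6.2 0; 1 0 0.1 6.2 0")

```text
time: 3.37
tool_pos: [0.4483, -0.1933, 0.0192]
ee_rot: [3.141, 0.0, 1.412]
wrist_force: [-2.5, 1.1, 4.4]
width: 0.0459
```

Run:
```python
from h import *
# carrier frame
a=np.radians(2.1); c=np.array([.6128,-.1637]); yv=np.array([-np.sin(a),np.cos(a)])
for k in(.035,-.06): print(k,(c+k*yv).round(4))
p=c+.035*yv
mv(*p,.10,92.1); mv(*p,.0375,92.1)
```

```text
0.035 [ 0.6115 -0.1287]
-0.06 [ 0.615  -0.2237]
t3.4 shift cm [ 8.95 15.1  -8.08] turn -0.196  cur [ 0.4483 -0.1933  0.0192] psi 80.9 w 45.9
t3.4 shift cm [ 8.96 15.1  -1.83] turn -0.196  cur [ 0.4483 -0.1933  0.0192] psi 80.9 w 45.9
```

Request:
servo_tool(series="1 0 0 -2 0; 1 0 0 -5 0; 1 0 0 -8 0; 1 1 2 -8 -0.1; 1 3 5 -8 -0.2; 1 5 8 -8 -0.2; 1 7 11 -8 -0.2; 1 8 13 -8 -0.2; 1 9 15.1 -8 -0.2; 1 9 15.1 -8 -0.2; 1 9 15.1 -8 -0.2; 1 9 15.1 -8 -0.2")

```text
time: 4.37
tool_pos: [0.6106, -0.1281, 0.0973]
ee_rot: [-3.139, -0.0, 1.612]
wrist_force: [0.2, 0.4, -1.7]
width: 0.046
```

Run:
```python
from h import *
mv(.6115,-.1287,.04,92.1)
tubs("top","t1"); K,T,p,d=snap("wrist","w2")
```

```text
t4.4 shift cm [-0.07  0.1   5.73] turn 0.004  cur [ 0.6106 -0.1281  0.0973] psi 92.4 w 46.0
top tub px [399. 211.] xy [ 455.3 -356.8] size [45.4 51.8] short-axis deg 7.3 psi 97.3 ztop 40.4 depth xy [ 0.4552 -0.3564]
```

View pics/w2.png

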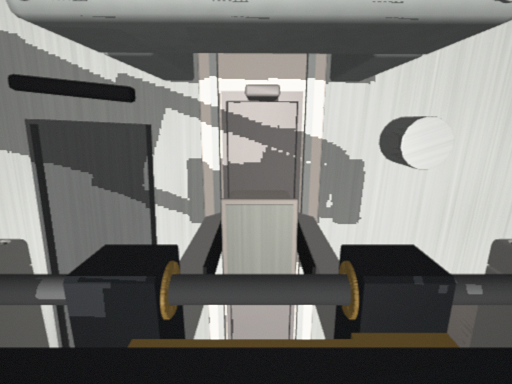

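The wrist view shows the tub upright in the jaws (223–297). The carrier trough (225–300) is directly below it and lined up.

Run:
```python
from h import *
f=np.load("pics/w2.npz")
for u,v,z in((227,110,.034),(298,110,.034),(225,190,.034),(300,190,.034)): print(onplane(f["K"],f["T"],u,v,z).round(4))
print(onplane(f["K"],f["T"],262,92,.078).round(4))
```

```text
[ 0.5803 -0.0509  0.034 ]
[ 0.6391 -0.0486  0.034 ]
[ 0.5794 -0.1193  0.034 ]
[ 0.6458 -0.1166  0.034 ]
[ 0.6085 -0.0399  0.078 ]
```

Request:
servo_tool(series="1 -0.1 0.1 1.5 0; 1 -0.1 0.1 3 0; 1 -0.1 0.1 4 0; 1 -0.1 0.1 4.8 0; 1 -0.1 0.1 5.4 0; 1 -0.1 0.1 5.7 0; 1 -0.1 0.1 5.8 0; 1 -0.1 0.1 5.8 0; 1 -0.1 0.1 5.8 0")

```text
time: 5.22
tool_pos: [0.613, -0.1292, 0.0412]
ee_rot: [3.14, 0.001, 1.612]
wrist_force: [-0.4, 1.2, -1.3]
width: 0.046
```

Request:
servo_tool(series="1 0 0 0.1 0; 1 0 0 0.2 0; 1 0 0 0.2 0; 1 0 0 0.2 0; -0.3 0 0 0.2 0; -0.3 0 0 0.2 0; -0.3 0 0 0.2 0; -0.3 0 0 -1 0; -0.3 0 0 -3 0; -0.3 0 0 -6 0; -0.3 0 0 -9 0; -0.3 0 0 -9 0; -0.3 0 0 -9 0")

```text
time: 6.3
tool_pos: [0.6143, -0.1297, 0.1345]
ee_rot: [3.135, 0.002, 1.612]
wrist_force: [0.4, 0.1, 0.0]
width: 0.0611
```

Run:
```python
from h import *
mv(.4575,-.352,.13,97.1)
tubs("top","t2"); tubs("top",None,.06,(.53,.68,-.35,-.04)); tubs("wrist","w3",.06,(.53,.68,-.35,-.04))
```

```text
t6.3 shift cm [-21.57 -16.59   0.39] turn -0.083  cur [ 0.6143 -0.1297  0.1345] psi 92.4 w 61.1
top tub px [399. 211.] xy [ 455.1 -356.3] size [45.  52.7] short-axis deg 7.4 psi 97.4 ztop 40.2 depth xy [ 0.4551 -0.3568]
wrist tub px [260. 198.] xy [ 613.  -128.9] size [45.2 50.4] short-axis deg 2.3 psi 92.3 ztop 58.3 depth xy [ 0.613  -0.1288]
```

Request:
servo_tool(series="-0.5 -4 -3 0 0; -0.5 -8 -6 0 -0.05; -0.5 -11.5 -9 0 -0.08; -0.5 -15 -12 0 -0.08; -0.5 -19 -14.5 0 -0.08; -0.5 -21.6 -16.6 0 -0.08; -0.5 -21.6 -16.6 0 -0.08; -0.5 -21.6 -16.6 0 -0.08; -0.5 -21.6 -16.6 2 -0.08; -0.5 -21.6 -16.6 4 -0.08; -0.5 -21.6 -16.6 5 -0.08; -0.5 -21.6 -16.6 5 -0.08; -0.5 -21.6 -16.6 5 -0.08")

```text
time: 7.53
tool_pos: [0.4553, -0.3505, 0.0792]
ee_rot: [-3.14, -0.002, 1.693]
wrist_force: [-0.8, -0.3, 0.9]
width: 0.0704
```

Run:
```python
from h import *
mv(.4575,-.352,.019,97.1); tubs("wrist","w4")
```

```text
t7.5 shift cm [-0.19  0.21  6.02] turn -0.002  cur [ 0.4553 -0.3505  0.0792] psi 97.0 w 70.4
wrist tub px [262. 211.] xy [ 457.5 -352.4] size [45.  50.3] short-axis deg 7.0 psi 97.0 ztop 38.2 depth xy [ 0.4575 -0.3524]
```

Request:
servo_tool(series="-0.5 -0.2 0.2 2 0; -0.5 -0.2 0.2 4 0; -0.5 -0.2 0.2 5.5 0; -0.5 -0.2 0.2 6 0; -0.5 -0.2 0.2 6 0; -0.5 -0.2 0.2 6 0; 1 -0.2 0.2 6 0; 1 -0.2 0.2 6 0; 1 -0.2 0.2 6 0; 1 -0.2 0.2 6 0; 1 -0.2 0.2 6 0; 1 -0.2 0.2 6 0; 1 -0.2 0.2 6 0")

```text
time: 8.67
tool_pos: [0.458, -0.3538, 0.0213]
ee_rot: [3.141, 0.001, 1.692]
wrist_force: [-0.1, 0.7, 3.6]
width: 0.046
```

Run:
```python
from h import *
mv(.616,-.222,.10,92.2)
```

```text
t8.7 shift cm [11.17 17.28 -7.87] turn 0.083  cur [ 0.458  -0.3538  0.0213] psi 96.9 w 46.0
```

Request:
servo_tool(series="1 0 0 -2 0; 1 0 0 -5 0; 1 0 0 -8 0; 1 1 2 -8 0.05; 1 3 5 -8 0.08; 1 5 8 -8 0.08; 1 7 11 -8 0.08; 1 9 14 -8 0.08; 1 11.2 17.3 -8 0.08; 1 11.2 17.3 -8 0.08; 1 11.2 17.3 -8 0.08; 1 11.2 17.3 -8 0.08")

```text
time: 9.67
tool_pos: [0.6153, -0.2212, 0.0992]
ee_rot: [-3.139, -0.0, 1.612]
wrist_force: [0.6, -0.3, -1.1]
width: 0.0457
```

Run:
```python
from h import *
mv(.616,-.222,.041,92.2); tubs("wrist","w5",.06,(.53,.68,-.35,-.04))
```

```text
t9.7 shift cm [-0.09  0.08  5.82] turn 0.003  cur [ 0.6153 -0.2212  0.0992] psi 92.4 w 45.7
wrist tub px [262.  90.] xy [ 613.1 -130.6] size [45.3 50.7] short-axis deg 2.3 psi 92.3 ztop 58.3 depth xy [ 0.6131 -0.1293]
```

Request:
servo_tool(series="1 -0.1 0.1 1.5 0; 1 -0.1 0.1 3 0; 1 -0.1 0.1 4 0; 1 -0.1 0.1 4.8 0; 1 -0.1 0.1 5.4 0; 1 -0.1 0.1 5.8 0; 1 -0.1 0.1 5.8 0; 1 -0.1 0.1 5.8 0; 1 -0.1 0.1 5.8 0")

```text
time: 10.47
tool_pos: [0.6174, -0.2226, 0.0433]
ee_rot: [3.14, 0.001, 1.612]
wrist_force: [0.3, 0.0, -0.9]
width: 0.0457
```

Request:
servo_tool(series="1 0 0 0.1 0; 1 0 0 0.1 0; 1 0 0 0.1 0; -0.3 0 0 0.1 0; -0.3 0 0 0.1 0; -0.3 0 0 0.1 0; -0.3 0 0 -1 0; -0.3 0 0 -3 0; -0.3 0 0 -6 0; -0.3 0 0 -8 0; -0.3 -3 0 -10 0; -0.3 -3 0 -10 0; -0.3 -3 0 -10 0")

```text
time: 11.55
tool_pos: [0.6192, -0.2539, 0.1455]
ee_rot: [3.137, 0.002, 1.61]
wrist_force: [-0.0, 0.5, -1.0]
width: 0.0609
```

Run:
```python
from h import *
mv(.6174,-.289,.10,92.2); tubs("top","t3"); K,T,p,d=tubs("wrist","w6",.06,(.53,.68,-.35,-.04))
tubs("wrist",None,.04)
C=cloud(K,T,d).reshape(-1,3); 
for lo,hi in((-.34,-.26),(-.08,-.02)):
    q=C[(C[:,2]>.070)&(C[:,2]<.085)&(C[:,0]>.58)&(C[:,0]<.65)&(C[:,1]>lo)&(C[:,1]<hi)]
    if len(q): print(len(q),q.mean(0).round(4),q.min(0).round(4),q.max(0).round(4))
```

```text
t11.6 shift cm [-3.49 -0.33  4.55] turn 0.001  cur [ 0.6192 -0.2539  0.1455] psi 92.2 w 60.9
wrist tub px [259.  57.] xy [ 613.2 -130.7] size [45.4 50. ] short-axis deg 2.3 psi 92.3 ztop 58.4 depth xy [ 0.6131 -0.1298]
wrist tub px [259. 163.] xy [ 616.9 -221.6] size [44.9 51.1] short-axis deg 3.0 psi 93.0 ztop 58.3 depth xy [ 0.6168 -0.2212]
243 [ 0.6176 -0.2886  0.0753] [ 0.606  -0.2935  0.07  ] [ 0.629  -0.2852  0.0782]
```

View pics/w6.png

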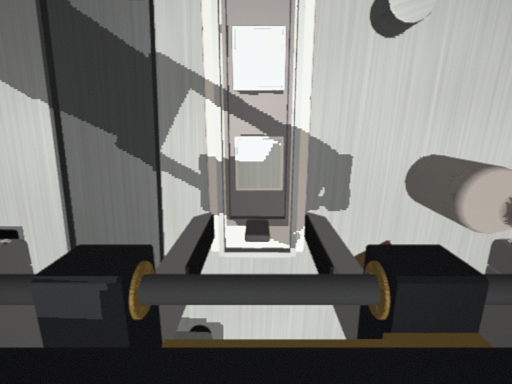

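Both tubs stand in a row in the carrier, at (259,57) and (259,163), with the grip plate at (258,230). Before pushing I'll check the body's clearance to the bottle on the right.

Run:
```python
from h import *
for n in("top0","side0"):
    f=np.load(f"pics/{n}.npz"); C=cloud(f["K"],f["T"],f["d"]).reshape(-1,3)
    q=C[(C[:,2]>.09)&(C[:,0]>.66)&(C[:,0]<.9)&(C[:,1]>-.4)&(C[:,1]<-.1)]; print(n,len(q),q.min(0).round(3),q.max(0).round(3))
mv(.6176,-.289,.052,92.3)
```

```text
top0 386 [ 0.784 -0.271  0.09 ] [ 0.842 -0.216  0.155]
side0 204 [ 0.785 -0.263  0.09 ] [ 0.841 -0.202  0.153]
t11.7 shift cm [-3.77 -0.14  8.92] turn 0.001  cur [ 0.6176 -0.2514  0.1412] psi 92.4 w 60.9
```

Request:
servo_tool(series="-0.3 -2 0 0 0; -0.3 -3.8 0 0 0; -0.3 -3.8 0 2 0; -0.3 -3.8 0 5 0; -0.3 -3.8 0 7.5 0; -0.3 -3.8 0 8.9 0; -0.3 -3.8 0 8.9 0; -0.3 -3.8 0 8.9 0; 1 -3.8 0 8.9 0; 1 -3.8 0 8.9 0; 1 -3.8 0 8.9 0; 1 -3.8 0 8.9 0; 1 -3.8 0 8.9 0; 1 -3.8 0 8.9 0; 1 -3.8 0 8.9 0; 1 -3.8 0 8.9 0")

```text
time: 13.03
tool_pos: [0.6194, -0.2906, 0.0542]
ee_rot: [-3.141, 0.001, 1.612]
wrist_force: [-1.9, 0.5, 4.2]
width: 0.024
```

Run:
```python
from h import *
o=robot.get_obs(); print(o["wrist_force"])
a=np.radians(2.15); d=np.array([-np.sin(a),np.cos(a)])*.225; t=o["tool_pos"]
mv(t[0]+d[0],t[1]+d[1],t[2],92.15)
```

```text
[-1.89042839  0.53052769  4.159234  ]
t13.0 shift cm [ 2.25e+01  8.00e-02 -1.00e-02] turn 0.003  cur [ 0.6194 -0.2906  0.0542] psi 92.3 w 24.0
```

Request:
servo_tool(series="1 0.4 0 0 0; 1 1 0 0 0; 1 2 0 0 0; 1 3.2 0 0 0; 1 4.4 0 0 0; 1 5.6 0 0 0; 1 6.8 0 0 0; 1 8 0 0 0; 1 9.2 0 0 0; 1 10.4 0 0 0; 1 11.6 0 0 0; 1 12.8 0 0 0; 1 14 0 0 0; 1 15.2 0 0 0; 1 16.4 0 0 0; 1 17.4 0 0 0; 1 18.1 0 0 0; 1 18.5 0 0 0; 1 18.5 0 0 0; 1 18.5 0 0 0")

```text
time: 14.7
tool_pos: [0.6125, -0.1045, 0.0542]
ee_rot: [3.141, -0.001, 1.612]
wrist_force: [-0.5, -1.5, 5.4]
width: 0.0238
```

Run:
```python
from h import *
o=robot.get_obs(); print(o["wrist_force"],o["tool_pos"],o["width"])
K,T,p,d=snap("top","t4")
C=cloud(K,T,d).reshape(-1,3); q=C[(C[:,2]>.070)&(C[:,2]<.085)&(C[:,0]>.57)&(C[:,0]<.64)&(C[:,1]>.06)&(C[:,1]<.4)]; print(len(q),q.mean(0).round(4),q.min(0).round(3),q.max(0).round(3))
```

```text
[-0.48661381 -1.45673993  5.38899746] [ 0.61253166 -0.1045276   0.05417201] 0.0237586039666827
26 [0.5965 0.1437 0.0783] [0.586 0.141 0.071] [0.608 0.147 0.082]
```

Request:
servo_tool(series="-0.3 0 0 0 0; -0.3 0 0 0 0; -0.3 0 0 0 0; -0.3 0 0 -3 0; -0.3 0 0 -7 0; -0.3 0 0 -11 0; -0.3 0 0 -15 0; -0.3 0 0 -18 0; -0.3 4 0 -18 0; -0.3 8 0 -18 0; -0.3 12 0 -18 0; -0.3 16 0 -18 0; -0.3 20 0 -18 0; -0.3 23 0 -18 0; -0.3 23 0 -18 0; -0.3 23 0 -18 0; -0.3 23 0 -14 0; -0.3 23 0 -11 0; -0.3 23 0 -11 0; -0.3 23 0 -11 0")

```text
time: 16.42
tool_pos: [0.6014, 0.1227, 0.1609]
ee_rot: [-3.136, 0.001, 1.61]
wrist_force: [0.5, -0.9, 0.1]
width: 0.0609
```

```bash
cat >> h.py <<'E'
def plate(K,T,d,y0,y1):
    C=cloud(K,T,d).reshape(-1,3); q=C[(C[:,2]>.070)&(C[:,2]<.085)&(C[:,0]>.56)&(C[:,0]<.66)&(C[:,1]>y0)&(C[:,1]<y1)]; print("plate",len(q),q.mean(0).round(4),q.min(0).round(4),q.max(0).round(4)); return q.mean(0)
E
python3 - <<'E'
from h import *
K,T,p,d=snap("wrist","w7"); q=plate(K,T,d,.1,.2); mv(q[0],q[1],.054,92.2)
E
```

```text
plate 227 [0.601  0.1483 0.0758] [0.5889 0.1437 0.0701] [0.6129 0.1525 0.0782]
t16.5 shift cm [ 2.53 -0.09 10.98] turn 0.001  cur [0.603  0.1231 0.1638] psi 92.2 w 60.9
```

View pics/w7.png

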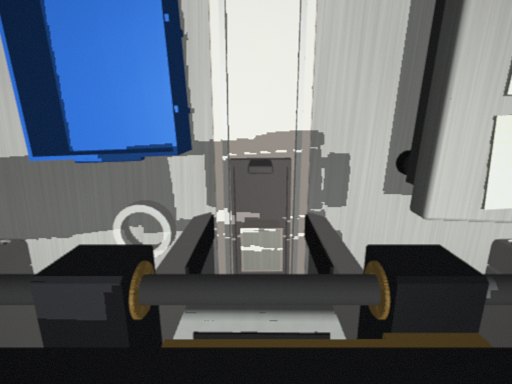

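The wrist view shows the grip_out plate at (260,168) with the lane clear ahead. The flat machine on the right starts at about column 430.

Run:
```python
from h import *
f=np.load("pics/top0.npz"); C=cloud(f["K"],f["T"],f["d"]).reshape(-1,3)
q=C[(C[:,2]>.05)&(C[:,0]>.64)&(C[:,0]<.95)&(C[:,1]>.08)&(C[:,1]<.6)]; print(q.min(0).round(3),np.percentile(q,98,0).round(3))
```

```text
[0.64  0.107 0.05 ] [0.94  0.591 0.142]
```

Request:
servo_tool(series="-0.3 2.5 -0.1 0 0; -0.3 2.5 -0.1 0 0; -0.3 2.5 -0.1 3 0; -0.3 2.5 -0.1 6 0; -0.3 2.5 -0.1 9 0; -0.3 2.5 -0.1 11 0; -0.3 2.5 -0.1 11 0; -0.3 2.5 -0.1 11 0; 1 2.5 -0.1 11 0; 1 2.5 -0.1 11 0; 1 2.5 -0.1 11 0; 1 2.5 -0.1 11 0; 1 2.5 -0.1 11 0; 1 2.5 -0.1 11 0; 1 2.5 -0.1 11 0; 1 2.5 -0.1 11 0")

```text
time: 17.8
tool_pos: [0.6009, 0.1493, 0.054]
ee_rot: [3.141, 0.0, 1.612]
wrist_force: [-1.1, -0.6, 2.5]
width: 0.0234
```

Run:
```python
from h import *
f=np.load("pics/top0.npz"); C=cloud(f["K"],f["T"],f["d"]).reshape(-1,3)
q=C[(C[:,2]>.06)&(C[:,0]>.64)&(C[:,0]<.95)&(C[:,1]>.08)&(C[:,1]<.42)]; print(q.min(0).round(3),q.max(0).round(3))
```

```text
[0.745 0.107 0.072] [0.947 0.409 0.111]
```

Request:
servo_tool(series="1 0.4 0 0 0; 1 1 0 0 0; 1 2 0 0 0; 1 3.2 0 0 0; 1 4.4 0 0 0; 1 5.6 0 0 0; 1 6.8 0 0 0; 1 8 0 0 0; 1 9.2 0 0 0; 1 10.4 0 0 0; 1 11.6 0 0 0; 1 12.8 0 0 0; 1 14 0 0 0; 1 15.2 0 0 0; 1 16.4 0 0 0; 1 17.4 0 0 0; 1 18.1 0 0 0; 1 18.5 0 0 0; 1 18.5 0 0 0; 1 18.5 0 0 0")

```text
time: 19.47
tool_pos: [0.5936, 0.3338, 0.054]
ee_rot: [3.141, 0.001, 1.612]
wrist_force: [-0.0, -3.1, 4.2]
width: 0.0235
```

Request:
servo_tool(series="-0.3 0 0 0 0; -0.3 0 0 0 0; -0.3 0 0 0 0; -0.3 0 0 -3 0; -0.3 0 0 -7 0; -0.3 0 0 -11 0; -0.3 0 0 -15 0; -0.3 -3 0 -18 0; -0.3 -6 0 -18 0; -0.3 -9 0 -18 0; -0.3 -12 0 -18 0; -0.3 -12 0 -18 0; -0.3 -12 0 -18 0; -0.3 -12 0 -18 0")

```text
time: 20.63
tool_pos: [0.5979, 0.215, 0.233]
ee_rot: [-3.141, -0.001, 1.612]
wrist_force: [-0.4, -0.2, 0.3]
width: 0.0612
```

Run:
```python
from h import *
B=(.53,.68,.04,.36)
K,T,p,d=tubs("wrist","w8",.06,B); plate(K,T,d,.25,.4); plate(K,T,d,.03,.13); tubs("top","t5",.06,B)
```

```text
wrist tub px [261. 157.] xy [598.7 240.7] size [45.1 50.1] short-axis deg 2.3 psi 92.3 ztop 58.3 depth xy [0.5987 0.2412]
wrist tub px [262. 225.] xy [604.  149.8] size [45.7 49.4] short-axis deg 2.4 psi 92.4 ztop 58.2 depth xy [0.6039 0.1494]
plate 166 [0.5938 0.332  0.076 ] [0.5824 0.3279 0.0703] [0.6052 0.3362 0.0783]h.py:41: RuntimeWarning: Mean of empty slice.
  C=cloud(K,T,d).reshape(-1,3); q=C[(C[:,2]>.070)&(C[:,2]<.085)&(C[:,0]>.56)&(C[:,0]<.66)&(C[:,1]>y0)&(C[:,1]<y1)]; print("plate",len(q),q.mean(0).round(4),q.min(0).round(4),q.max(0).round(4)); return q.mean(0)
  ret = um.true_divide(
Traceback (most recent call last):
  File "h.py", line 41, in plate
    C=cloud(K,T,d).reshape(-1,3); q=C[(C[:,2]>.070)&(C[:,2]<.085)&(C[:,0]>.56)&(C[:,0]<.66)&(C[:,1]>y0)&(C[:,1]<y1)]; print("plate",len(q),q.mean(0).round(4),q.min(0).round(4),q.max(0).round(4)); return q.mean(0)
                                                                                                                                                              ~~~~~^^^
ValueError: zero-size array to reduction operation minimum which has no identity
```

View pics/w8.png

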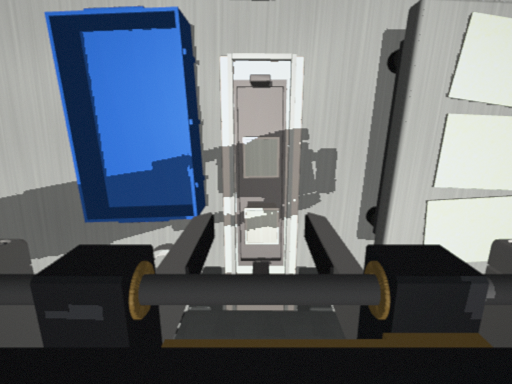

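The wrist view shows both tubs upright in the carrier at (261,157) and (262,225), the stop strip at row 57 and the crate rim corners at about (52,17), (181,11), (203,216) and (84,221).

Run:
```python
from h import *
f=np.load("pics/w8.npz"); K,T,d,p=[f[k] for k in"KTdp"]
C=cloud(K,T,d); x,y,z=C[...,0],C[...,1],C[...,2]
# stop strip profile at columns near 240
for v in range(50,85,2): print(v,C[v,245].round(3),p[v,245])
h=cv2.cvtColor(p,cv2.COLOR_RGB2HSV)
b=(h[...,0]>100)&(h[...,0]<125)&(h[...,1]>120)
q=C[b&(z>.052)&(z<.064)]; r=cv2.minAreaRect((q[:,:2]*1000).astype(np.float32)); print("rim",r,len(q))
q=C[b&(abs(z-.004)<.006)]; r=cv2.minAreaRect((q[:,:2]*1000).astype(np.float32)); print("floor",r,np.median(q[:,2]))
for u,v in((52,17),(181,11),(203,216),(84,221)): print(onplane(K,T,u,v,.06).round(4))
```

```text
50 [ 0.572  0.377 -0.002] [178 180 176]
52 [ 0.572  0.374 -0.001] [181 182 178]
54 [0.574 0.365 0.03 ] [232 234 230]
56 [0.574 0.363 0.029] [234 236 233]
58 [0.574 0.361 0.031] [182 186 181]
60 [0.573 0.361 0.018] [143 148 152]
62 [0.573 0.358 0.019] [235 241 243]
64 [0.573 0.356 0.019] [234 239 242]
66 [0.573 0.354 0.018] [234 239 242]
68 [0.573 0.351 0.019] [234 239 242]
70 [0.574 0.349 0.018] [234 239 242]
72 [0.574 0.346 0.019] [234 239 242]
74 [0.574 0.344 0.019] [235 240 242]
76 [0.574 0.341 0.018] [235 240 242]
78 [0.574 0.339 0.018] [235 240 243]
80 [0.575 0.334 0.033] [183 180 179]
82 [0.575 0.332 0.032] [172 167 163]
84 [0.575 0.33  0.033] [174 169 165]
rim ((433.42877197265625, 275.0684814453125), (157.712158203125, 257.89111328125), 4.367703914642334) 3720
floor ((414.5999755859375, 268.39892578125), (192.63211059570312, 281.009765625), 4.293569087982178) 0.0025948851371675463
[0.3582 0.3884 0.06  ]
[0.5027 0.4002 0.06  ]
[0.5257 0.1603 0.06  ]
[0.3682 0.1468 0.06  ]
```

Run:
```python
from h import *
mv(.5987,.2407,.041,92.3)
```

```text
t20.7 shift cm [ 2.51  0.21 19.19] turn 0.002  cur [0.5978 0.2154 0.2329] psi 92.4 w 61.4
```

Request:
servo_tool(series="-0.4 2.5 0.2 4 0; -0.4 2.5 0.2 8 0; -0.4 2.5 0.2 12 0; -0.4 2.5 0.2 14 0; -0.4 2.5 0.2 16 0; -0.4 2.5 0.2 18 0; -0.4 2.5 0.2 19.2 0; -0.4 2.5 0.2 19.2 0; -0.4 2.5 0.2 19.2 0; 1 2.5 0.2 19.2 0; 1 2.5 0.2 19.2 0; 1 2.5 0.2 19.2 0; 1 2.5 0.2 19.2 0; 1 2.5 0.2 19.2 0; 1 2.5 0.2 19.2 0; 1 2.5 0.2 19.2 0")

```text
time: 22.02
tool_pos: [0.5998, 0.2396, 0.0432]
ee_rot: [3.139, -0.001, 1.612]
wrist_force: [-1.1, -0.0, 6.1]
width: 0.0456
```

Run:
```python
from h import *
mv(.431,.319,.12,94.4)
```

```text
t22.0 shift cm [  8.63 -16.53  -7.71] turn -0.036  cur [0.5998 0.2396 0.0432] psi 92.3 w 45.6
```

Request:
servo_tool(series="1 0 0 -2 0; 1 0 0 -5 0; 1 0 0 -8.5 0; 1 1 -2 -8.5 0; 1 3 -5 -8.5 -0.02; 1 4.5 -8 -8.5 -0.04; 1 6 -11 -8.5 -0.04; 1 7.5 -14 -8.5 -0.04; 1 8.6 -16.5 -8.5 -0.04; 1 8.6 -16.5 -8.5 -0.04; 1 8.6 -16.5 -8.5 -0.04; 1 8.6 -16.5 -8.5 -0.04")

```text
time: 23.02
tool_pos: [0.4311, 0.3181, 0.1261]
ee_rot: [3.141, 0.001, 1.652]
wrist_force: [-0.0, -0.9, -2.0]
width: 0.0457
```

Run:
```python
from h import *
mv(.431,.319,.024,94.4); snap("wrist","w9")
```

```text
t23.0 shift cm [ 0.1  -0.   10.21] turn 0.004  cur [0.4311 0.3181 0.1261] psi 94.6 w 45.7
```

View pics/w9.png

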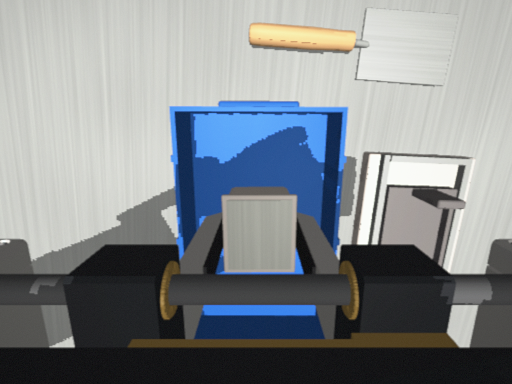

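The tub is held upright at (259,233) and centred between the crate walls (172–347). I'll lower it and release.

Request:
servo_tool(series="1 0 0 2 0; 1 0 0 4 0; 1 0 0 6 0; 1 0 0 8 0; 1 0 0 9 0; 1 0 0 9.6 0; 1 0 0 10 0; 1 0 0 10.2 0; 1 0 0 10.2 0; 1 0 0 10.2 0")

```text
time: 23.9
tool_pos: [0.4315, 0.3189, 0.0255]
ee_rot: [3.14, -0.001, 1.652]
wrist_force: [-0.4, -0.7, -1.7]
width: 0.0457
```

Request:
servo_tool(series="1 0 0 0.1 0; 1 0 0 0.1 0; -0.3 0 0 0.1 0; -0.3 0 0 0.1 0; -0.3 0 0 0.1 0; -0.3 0 0 -1 0; -0.3 0 0 -4 0; -0.3 0 0 -8 0; -0.3 0 0 -12 0; -0.3 0 0 -15 0; -0.3 0 0 -15 0; -0.3 0 0 -15 0; -0.3 0 0 -15 0")

```text
time: 24.98
tool_pos: [0.4303, 0.3183, 0.1742]
ee_rot: [-3.141, 0.0, 1.652]
wrist_force: [-1.5, -0.2, -0.6]
width: 0.0608
```

Run:
```python
from h import *
tubs("wrist","w10",.04,(.35,.52,.14,.41)); tubs("top",None,.04,(.35,.52,.14,.41)); tubs("top",None,.06,(.53,.68,.04,.36))
mv(.604,.1498,.18,92.3)
```

```text
wrist tub px [260. 181.] xy [430.8 320.7] size [45. 50.] short-axis deg 4.6 psi 94.6 ztop 38.3 depth xy [0.4308 0.3207]
top tub px [221. 161.] xy [600.7 144.8] size [45.6 51.8] short-axis deg 3.1 psi 93.1 ztop 60.6 depth xy [0.601  0.1451]
t25.1 shift cm [-18.16  16.02  -0.8 ] turn 0.041  cur [0.4297 0.3178 0.1722] psi 94.6 w 61.0
```

Request:
servo_tool(series="-0.4 -3 3 -1 0.04; -0.4 -6 6 -1 0.04; -0.4 -9 9 -1 0.04; -0.4 -12 12 -1 0.04; -0.4 -15 14 -1 0.04; -0.4 -18.2 16 -1 0.04; -0.4 -18.2 16 -1 0.04; -0.4 -18.2 16 -1 0.04; -0.4 -18.2 16 3 0.04; -0.4 -18.2 16 6 0.04; -0.4 -18.2 16 6 0.04; -0.4 -18.2 16 6 0.04")

```text
time: 26.13
tool_pos: [0.6022, 0.1509, 0.1117]
ee_rot: [-3.135, 0.0, 1.613]
wrist_force: [0.3, -0.0, 1.0]
width: 0.0661
```

Run:
```python
from h import *
tubs("wrist",None,.06,(.53,.68,.04,.36)); mv(.604,.1498,.042,92.4)
```

```text
wrist tub px [262. 206.] xy [603.7 149.5] size [45.2 50. ] short-axis deg 2.6 psi 92.6 ztop 58.3 depth xy [0.6037 0.1496]
t26.2 shift cm [-0.13 -0.    7.25] turn 0.001  cur [0.6041 0.1511 0.1145] psi 92.4 w 65.9
```

Request:
servo_tool(series="-0.4 -0.1 0 2 0; -0.4 -0.1 0 4 0; -0.4 -0.1 0 6 0; -0.4 -0.1 0 7.1 0; -0.4 -0.1 0 7.1 0; -0.4 -0.1 0 7.1 0; 1 -0.1 0 7.1 0; 1 -0.1 0 7.1 0; 1 -0.1 0 7.1 0; 1 -0.1 0 7.1 0; 1 -0.1 0 7.1 0; 1 -0.1 0 7.1 0; 1 -0.1 0 7.1 0")

```text
time: 27.27
tool_pos: [0.6054, 0.1492, 0.045]
ee_rot: [3.14, -0.0, 1.612]
wrist_force: [-2.3, 0.6, 5.0]
width: 0.046
```

Run:
```python
from h import *
mv(.438,.229,.13,94.5)
```

```text
t27.3 shift cm [  8.66 -16.39  -8.53] turn -0.038  cur [0.6054 0.1492 0.045 ] psi 92.4 w 46.0
```

Request:
servo_tool(series="1 0 0 -2 0; 1 0 0 -5 0; 1 0 0 -8.5 0; 1 1 -2 -8.5 0; 1 3 -5 -8.5 -0.02; 1 4.5 -8 -8.5 -0.04; 1 6 -11 -8.5 -0.04; 1 7.5 -14 -8.5 -0.04; 1 8.7 -16.4 -8.5 -0.04; 1 8.7 -16.4 -8.5 -0.04; 1 8.7 -16.4 -8.5 -0.04; 1 8.7 -16.4 -8.5 -0.04")

```text
time: 28.27
tool_pos: [0.438, 0.229, 0.1282]
ee_rot: [3.141, 0.001, 1.652]
wrist_force: [-0.1, 0.4, -2.1]
width: 0.0455
```

Run:
```python
from h import *
mv(.438,.229,.0265,94.4); tubs("wrist","w11",.04,(.35,.52,.14,.41))
```

```text
t28.3 shift cm [ 1.000e-02 -0.000e+00  1.017e+01] turn 0.004  cur [0.438  0.229  0.1282] psi 94.6 w 45.5
wrist tub px [260.  96.] xy [431.  319.2] size [45.5 50.7] short-axis deg 4.6 psi 94.6 ztop 38.3 depth xy [0.431 0.32 ]
```

View pics/w11.png

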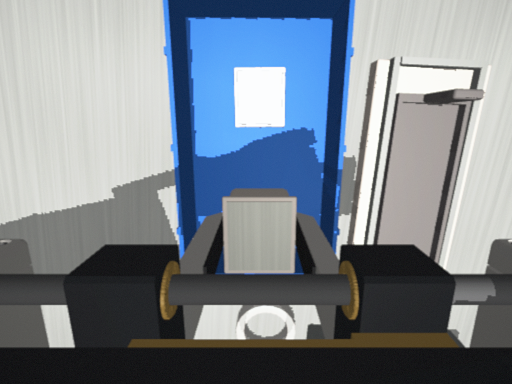

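The first tub stands in the crate at (260,96). The second is held at (259,235), inside the crate outline and clear of it. Lowering now.

Request:
servo_tool(series="1 0 0 2 0; 1 0 0 4 0; 1 0 0 6 0; 1 0 0 8 0; 1 0 0 9 0; 1 0 0 9.6 0; 1 0 0 10 0; 1 0 0 10.2 0; 1 0 0 10.2 0; 1 0 0 10.2 0")

```text
time: 29.15
tool_pos: [0.4384, 0.2294, 0.0275]
ee_rot: [3.14, -0.0, 1.652]
wrist_force: [0.2, -0.6, -1.1]
width: 0.0459
```

Request:
servo_tool(series="1 0 0 0.1 0; 1 0 0 0.1 0; -0.3 0 0 0.1 0; -0.3 0 0 0.1 0; -0.3 0 0 0.1 0; -0.3 0 0 -1 0; -0.3 0 0 -4 0; -0.3 0 0 -8 0; -0.3 0 0 -12 0; -0.3 0 0 -15 0; -0.3 0 0 -15 0; -0.3 0 0 -15 0; -0.3 0 0 -15 0")

```text
time: 30.23
tool_pos: [0.4371, 0.2291, 0.1762]
ee_rot: [-3.141, 0.0, 1.652]
wrist_force: [-0.2, -0.7, 0.4]
width: 0.0613
```

Run:
```python
from h import *
tubs("wrist","w12",.04,(.35,.52,.14,.41)); mv(.5938,.312,.17,92.3)
```

```text
wrist tub px [261. 100.] xy [431.1 319.3] size [45.5 50.1] short-axis deg 4.6 psi 94.6 ztop 38.3 depth xy [0.4311 0.32  ]
wrist tub px [260. 183.] xy [438.1 229.4] size [44.3 49.7] short-axis deg 4.1 psi 94.1 ztop 38.3 depth xy [0.4379 0.2293]
t30.3 shift cm [ 7.02 16.34  0.46] turn 0.041  cur [0.4366 0.2288 0.1751] psi 94.6 w 61.3
```

Both tubs are in the crate with their tops at 38 mm, so they stand flat. Now the carrier goes back.

Request:
servo_tool(series="-0.3 1 3 0 0.04; -0.3 2.5 6 0 0.04; -0.3 4 9 0 0.04; -0.3 5 12 0 0.04; -0.3 6 15 0 0.04; -0.3 7 16.4 0 0.04; -0.3 7 16.4 0 0.04; -0.3 7 16.4 0 0.04; -0.3 7 16.4 0 0.04")

```text
time: 31.03
tool_pos: [0.594, 0.3116, 0.1748]
ee_rot: [-3.138, 0.002, 1.612]
wrist_force: [-0.5, 0.6, 0.2]
width: 0.0611
```

Run:
```python
from h import *
K,T,p,d=snap("wrist"); q=plate(K,T,d,.28,.4); mv(q[0],q[1],.054,92.3)
```

```text
plate 189 [0.5938 0.3331 0.076 ] [0.5823 0.3291 0.0708] [0.6054 0.3369 0.0782]
t31.1 shift cm [ 2.16  0.09 12.16] turn 0.001  cur [0.594  0.3116 0.1757] psi 92.4 w 61.2
```

Request:
servo_tool(series="-0.3 2.2 0 0 0; -0.3 2.2 0 0 0; -0.3 2.2 0 4 0; -0.3 2.2 0 7 0; -0.3 2.2 0 10 0; -0.3 2.2 0 12.1 0; -0.3 2.2 0 12.1 0; -0.3 2.2 0 12.1 0; 1 2.2 0 12.1 0; 1 2.2 0 12.1 0; 1 2.2 0 12.1 0; 1 2.2 0 12.1 0; 1 2.2 0 12.1 0; 1 2.2 0 12.1 0; 1 2.2 0 12.1 0; 1 2.2 0 12.1 0")

```text
time: 32.42
tool_pos: [0.5945, 0.3344, 0.056]
ee_rot: [3.141, -0.0, 1.612]
wrist_force: [-1.5, -0.4, 2.7]
width: 0.0235
```

Request:
servo_tool(series="1 -0.4 0 0 0; 1 -1 0 0 0; 1 -2 0 0 0; 1 -3.2 0 0 0; 1 -4.4 0 0 0; 1 -5.6 0 0 0; 1 -6.8 0 0 0; 1 -8 0 0 0; 1 -9.2 0 0 0; 1 -10.4 0 0 0; 1 -11.6 0 0 0; 1 -12.8 0 0 0; 1 -14 0 0 0; 1 -15.2 0 0 0; 1 -16.4 0 0 0; 1 -17.6 0 0 0; 1 -18.5 0 0 0; 1 -19 0 0 0; 1 -19 0 0 0; 1 -19 0 0 0")

```text
time: 34.08
tool_pos: [0.6023, 0.1421, 0.056]
ee_rot: [3.141, 0.002, 1.611]
wrist_force: [0.5, 1.3, 5.5]
width: 0.0238
```

Request:
servo_tool(series="-0.3 0 0 0 0; -0.3 0 0 0 0; -0.3 0 0 0 0; -0.3 0 0 -3 0; -0.3 0 0 -7 0; -0.3 0 0 -11 0; -0.3 0 0 -15 0; -0.3 0 0 -18 0; -0.3 -4 0 -18 0; -0.3 -8 0 -18 0; -0.3 -12 0 -18 0; -0.3 -16 0 -18 0; -0.3 -20 0 -18 0; -0.3 -24 0 -18 0; -0.3 -27 0 -18 0; -0.3 -27.5 0 -18 0; -0.3 -27.5 0 -18 0; -0.3 -27.5 0 -14 0; -0.3 -27.5 0 -12 0; -0.3 -27.5 0 -12 0")

```text
time: 35.75
tool_pos: [0.6102, -0.1279, 0.1687]
ee_rot: [-3.13, -0.004, 1.613]
wrist_force: [-0.8, 0.9, -0.8]
width: 0.0612
```

Run:
```python
from h import *
K,T,p,d=snap("wrist","w13"); q=plate(K,T,d,-.15,-.07); mv(q[0],q[1],.054,92.3)
```

```text
plate 210 [ 0.6124 -0.1111  0.0758] [ 0.601  -0.1158  0.0716] [ 0.6238 -0.1073  0.0782]
t35.8 shift cm [ 1.67  0.25 11.79] turn 0.003  cur [ 0.6115 -0.1282  0.1718] psi 92.5 w 61.3
```

Request:
servo_tool(series="-0.3 1.8 0 0 0; -0.3 1.8 0.1 0 0; -0.3 1.8 0.1 4 0; -0.3 1.8 0.1 7 0; -0.3 1.8 0.1 10 0; -0.3 1.8 0.1 11.7 0; -0.3 1.8 0.1 11.7 0; -0.3 1.8 0.1 11.7 0; 1 1.8 0.1 11.7 0; 1 1.8 0.1 11.7 0; 1 1.8 0.1 11.7 0; 1 1.8 0.1 11.7 0; 1 1.8 0.1 11.7 0; 1 1.8 0.1 11.7 0; 1 1.8 0.1 11.7 0; 1 1.8 0.1 11.7 0")

```text
time: 37.13
tool_pos: [0.6136, -0.1125, 0.059]
ee_rot: [3.142, 0.0, 1.612]
wrist_force: [-0.2, -0.3, 2.7]
width: 0.0235
```

Request:
servo_tool(series="1 -0.4 0 0 0; 1 -1 0 0 0; 1 -2 0 0 0; 1 -3.2 0 0 0; 1 -4.4 0 0 0; 1 -5.6 0 0 0; 1 -6.8 0 0 0; 1 -8 0 0 0; 1 -9.2 0 0 0; 1 -10.4 0 0 0; 1 -11.6 0 0 0; 1 -12.8 0 0 0; 1 -14 0 0 0; 1 -15.2 0 0 0; 1 -16.4 0 0 0; 1 -17.6 0 0 0; 1 -18.5 0 0 0; 1 -19 0 0 0; 1 -19 0 0 0; 1 -19 0 0 0")

```text
time: 38.8
tool_pos: [0.6212, -0.305, 0.059]
ee_rot: [3.141, 0.003, 1.61]
wrist_force: [-0.4, 0.6, 5.4]
width: 0.0237
```

Request:
servo_tool(series="-0.3 0 0 0 0; -0.3 0 0 0 0; -0.3 0 0 0 0; -0.3 0 0 0 0; -0.3 0 0 -3 0; -0.3 0 0 -7 0; -0.3 0 0 -11 0; -0.3 0 0 -15 0; -0.3 0 0 -19 0; -0.3 0 -4 -20 0; -0.3 0 -8 -20 0; -0.3 0 -12 -20 0; -0.3 0 -16 -20 0; -0.3 0 -20 -20 0; -0.3 0 -20 -20 0; -0.3 0 -20 -20 0; -0.3 0 -20 -20 0")

```text
time: 40.22
tool_pos: [0.4221, -0.3106, 0.2587]
ee_rot: [3.141, 0.001, 1.612]
wrist_force: [-0.6, 0.7, 0.4]
width: 0.0612
```

Run:
```python
from h import *
mv(.4,-.3,.25,90)
B=(.35,.52,.14,.41)
tubs("top","tf",.04,B); tubs("side","sf",.04,B)
f=np.load("pics/tf.npz"); plate(f["K"],f["T"],f["d"],-.36,-.25); plate(f["K"],f["T"],f["d"],-.1,-.03)
a=cv2.imread("pics/tf.png"); b=cv2.imread("pics/sf.png")
cv2.imwrite("pics/fin.png",cv2.resize(np.vstack([a[90:290,100:500],b[60:300,130:400].copy() if 0 else cv2.resize(b[80:300,150:400],(400,352))]),None,fx=1.08,fy=1.08))
```

```text
t40.2 shift cm [ 1.15 -2.16  0.86] turn 0.041  cur [ 0.4221 -0.3106  0.2587] psi 92.3 w 61.2
top tub px [155. 208.] xy [471.5 336.8] size [45.2 51.2] short-axis deg 6.8 psi 96.8 ztop 40.5 depth xy [0.4715 0.3367]
top tub px [194. 221.] xy [435.1 225.1] size [44.9 51.1] short-axis deg 4.4 psi 94.4 ztop 40.6 depth xy [0.4349 0.2248]
side tub px [268. 241.] xy [436.7 229.1] size [45.7 55.8] short-axis deg 4.2 psi 94.2 ztop 40.1 depth xy [0.4365 0.2287]
side tub px [247. 267.] xy [473.8 340.8] size [47.1 54.9] short-axis deg 11.0 psi 101.0 ztop 40.3 depth xy [0.4736 0.3408]
plate 30 [ 0.6177 -0.3066  0.0778] [ 0.6063 -0.3117  0.0723] [ 0.629  -0.3026  0.0838]
plate 26 [ 0.607  -0.0556  0.078 ] [ 0.596  -0.0587  0.0733] [ 0.6189 -0.0528  0.0826]
```

View pics/fin.png

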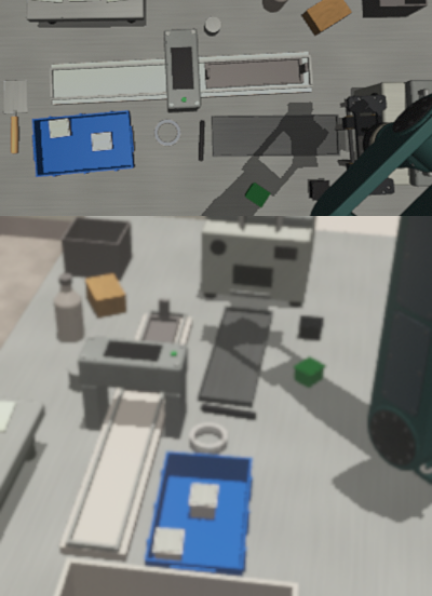

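The far tub has been nudged about 4 cm, but it still stands flat inside the crate with its lid up. The carrier is at about −195 mm along the lane, clear of the head. Handing in.

```bash
python3 -c "
from bench import robot
print(robot.close_job(), robot.get_obs()['time'])"
```

```text
the job is handed in; nothing more can be done
the job is handed in; nothing more can be done
```

The job is handed in, at about 41 s on the robot's clock. Two tubs were present. I stood both in the carrier, slid it under the head until it was clear (about +189 mm along the lane), and put both in the blue crate. The empty carrier went back to its starting end.

**Last checks:**
- **Tubs:** both lid tops measured 40 mm above the table in the top and side views, which matches standing flat on the crate floor.
- **Carrier:** it ended at about −195 mm along the lane, where clear of the head means more than 170 mm.
- **Gripper:** it was empty and away from everything.
- **Other objects:** they looked unmoved in the final pictures, though I did not measure them.

**One disagreement:** after placement, one tub was found about 4 cm from where I had set it. The arm was away at the time, so this was probably the announced knock. By my estimate it is only about 2 mm from the crate wall, but it stands upright and inside the crate, so I left it there.

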